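# Row of pillar candles rising to the menorah

## Robot

A 6-joint arm with a two-finger parallel gripper is mounted at the origin on the work surface. World frame = base frame: x ahead of the robot, y to its left, z up, the work surface at z = 0. Lengths are in m, angles in rad, forces in N, time in s.
With the tool pointing down it reaches from about 0.425 to 0.95 m from the base axis. Payload 3.5 kg.
Tool frame: the origin (TCP) lies on the centre line of the jaws, within the pads' length; the fingertips stand ahead of it and the grasp point (between the pads) lies 11 mm behind it (tips_ahead is the z of the fingertips in the tool frame, in m); z points along the fingers, y is the direction in which the jaws open and shut (so a half turn about z gives the same grasp; the last joint's range is limited). The gripper opens to 85 mm and grips with 20 to 120 N. Pads are 22 mm wide; open, the fingers measure 114 mm over their backs; the gripper's body (76 mm by 85 mm) begins 54 mm behind the grasp point. The pads swing forward as they close: fully open they stand 13 mm farther back than shut.
Start: joints at [0.992, 0.286, 1.577, -0, 1.279, -0.15], TCP at [0.281, 0.614, 0.239] pointing down, gripper open.
Joint ranges: [-2.77, 2.77], [-0.9, 2.22], [0.21, 2.48], [-1.53, 4.67], [0.24, 2.81], [-2.84, 2.84]. Speed limits (rad/s): [2.79, 2.79, 3.14, 3.14, 3.14, 3.14].

## Interface

Orientations are given as a unit quaternion [x, y, z, w].
In Python, from plant import * gives the robot as it stands. The module is installed in compiled form; this text tells all that it offers.
- The arm moves only by the tool move_arm, never from a script. Its arguments are lists of equal length, an entry for each row: "linear": the shift along the world's x, y, z in m, a list of three; "twist": the turn, a rotation vector about the world's x, y, z in degrees, a list of three. A call has 1 to 20 rows; each row shifts and turns the pose as measured when the row begins; what a row does not reach is not made up. A row lasts 1/12 s, in which the tool goes at most 41.7 mm and 7.16 degrees, less where a joint would pass 70% of its speed; a pose out of reach is approached as far as the arm can. A call is refused whole if a number of a shift passes 0.0417 or a number of a turn 7.16, either way. A call with a gripper value outside its range is refused whole. "grip" is the opening, from 0 (shut) to 1 (fully open), set as the call begins (left out, the last holds). The fingers move at their own pace and stop on an object; "force" is the grip in N (left out, the last holds). Time passes only in rows, so rows that do not move let the fingers close. It gives the time, the measured TCP pose, the force and the opening at its end, in the units of the state.
- get_state(): the state, without advancing time (a new reading comes with each control period).
- read_camera(name): name is "side" or "top"; returns a dict with "img" (420x560x3 uint8, blue, green, red), "depth" (420x560 float32, m along the optical axis (not along the pixel's ray), 0 where there is no reading), "fx", "fy", "cx", "cy" (pixels), "rvec" (rotation vector, rad) and "tvec" (3), from world to camera coordinates, as OpenCV has them. Camera axes: x right, y down, z forward; pixel columns grow to the right and rows downward; lengths in m; the calibration is good to about 2 mm. A picture is of the moment at which its call begins.
- sign_off(): hands the job in, once; it reports no verdict.
The state is a dict: "time": time; "qpos": joint angles; "dq": joint speeds; "joint_efforts": joint torques, N m; "eef_pos": TCP position; "tcp_rot": TCP orientation; "contact_force": force on the tool from outside, world axes, zero at the start; "wrist_torque": the same for the moment, N m; "opening": opening from 0.0 (shut) to 1.0 (fully open).
Only numpy, scipy, OpenCV 4.12 (cv2) and the standard library are available. Lean on these libraries where they do the work, as an engineer would, in place of code of your own. Each camera call takes 0.05 s, during which the arm holds its last target.

## Task

Line the four pillar candles up by height on the brass plates of the ledge, one upright in the middle of each plate, with the tallest on the plate nearest the menorah and each next one shorter towards the other end. Do not knock any candle over, and leave the yellow dreidel lying where it is.

Things in the scene. Friction and masses are not known exactly. Their poses are not given: they have to be found in the camera images.
- candle_red: red pillar candle, an upright round cylinder of diameter 44 mm, 110 mm tall, with a thin soft wick stub 10 mm high on top; loose, standing on the sill. Origin at the centre of its underside, z up along its axis.
- candle_blue: blue pillar candle, an upright round cylinder of diameter 44 mm, 90 mm tall, with a thin soft wick stub 10 mm high on top; loose, standing on the sill. Origin at the centre of its underside, z up along its axis.
- candle_ivory: ivory pillar candle, an upright round cylinder of diameter 44 mm, 70 mm tall, with a thin soft wick stub 10 mm high on top; loose, standing on the sill. Origin at the centre of its underside, z up along its axis.
- candle_green: green pillar candle, an upright round cylinder of diameter 44 mm, 50 mm tall, with a thin soft wick stub 10 mm high on top; loose, standing on the sill. Origin at the centre of its underside, z up along its axis.
- plate_a: round flat brass candle plate, diameter 66 mm, 4 mm thick, no rim, the leftmost (+y end) of the row of four alike; fixed on a dark wooden ledge (90 x 350 mm, 15 mm high) with 80 mm between plate centres. Origin at the centre of its underside (15 mm above the sill), so its top is 4 mm above the origin; its y axis points along the row towards plate a, z up.
- plate_b: round flat brass candle plate, diameter 66 mm, 4 mm thick, no rim, second from the left (+y end) of four alike; fixed on a dark wooden ledge (90 x 350 mm, 15 mm high) with 80 mm between plate centres. Origin at the centre of its underside (15 mm above the sill), so its top is 4 mm above the origin; its y axis points along the row towards plate a, z up.
- plate_c: round flat brass candle plate, diameter 66 mm, 4 mm thick, no rim, third from the left (+y end) of four alike; fixed on a dark wooden ledge (90 x 350 mm, 15 mm high) with 80 mm between plate centres. Origin at the centre of its underside (15 mm above the sill), so its top is 4 mm above the origin; its y axis points along the row towards plate a, z up.
- plate_d: round flat brass candle plate, diameter 66 mm, 4 mm thick, no rim, the rightmost (-y end) of the row of four alike; fixed on a dark wooden ledge (90 x 350 mm, 15 mm high) with 80 mm between plate centres. Origin at the centre of its underside (15 mm above the sill), so its top is 4 mm above the origin; its y axis points along the row towards plate a, z up.
- menorah: black metal menorah with nine empty cups, fixed, beyond one end of the row of plates: at the left (+y) end or the right (-y) end; a clear three-tier organiser stands beyond the other. 183 mm wide (along its own x axis), round foot of diameter 90 mm, 206 mm tall. Origin at the centre of its foot's underside.
- dreidel: yellow dreidel lying on its side among the candles, loose: a 26 mm cube with a 12 mm point along its +x and a 16 mm stem of diameter 8 mm along its -x. Origin below the centre of the cube, on the sill.
Not all that is in view belongs to the job. Several things have the shape of the candle_green; the one meant has the colours described above.

How it is judged:
At the end, for the whole second after the job is handed in: From the menorah's end of the row: red, blue, ivory, green, each standing on its plate (foot 1 to 8 mm above the plate's underside), centre within 14 mm of the plate's centre, tilted less than 0.1 rad, released and at rest (under 0.03 m/s) (((world y of menorah above 0 m and horizontal distance between candle_red and plate_a below 0.014 m and z of candle_red in the frame of plate_a between 0.001 and 0.008 m and horizontal distance between candle_blue and plate_b below 0.014 m and z of candle_blue in the frame of plate_b between 0.001 and 0.008 m and horizontal distance between candle_ivory and plate_c below 0.014 m and z of candle_ivory in the frame of plate_c between 0.001 and 0.008 m and horizontal distance between candle_green and plate_d below 0.014 m and z of candle_green in the frame of plate_d between 0.001 and 0.008 m) or (world y of menorah below 0 m and horizontal distance between candle_red and plate_d below 0.014 m and z of candle_red in the frame of plate_d between 0.001 and 0.008 m and horizontal distance between candle_blue and plate_c below 0.014 m and z of candle_blue in the frame of plate_c between 0.001 and 0.008 m and horizontal distance between candle_ivory and plate_b below 0.014 m and z of candle_ivory in the frame of plate_b between 0.001 and 0.008 m and horizontal distance between candle_green and plate_a below 0.014 m and z of candle_green in the frame of plate_a between 0.001 and 0.008 m)) and angle between each of candle_red, candle_blue, candle_ivory, candle_green's own z axis and vertical below 0.1 rad and linear speed of each of candle_red, candle_blue, candle_ivory, candle_green below 0.03 m/s); the robot touches nothing.
It fails at once if the red candle is knocked over (tilted by more than 0.7 rad) (angle between candle_red's own z axis and vertical above 0.7 rad).
It fails at once if the blue candle is knocked over (tilted by more than 0.7 rad) (angle between candle_blue's own z axis and vertical above 0.7 rad).
It fails at once if the ivory candle is knocked over (tilted by more than 0.7 rad) (angle between candle_ivory's own z axis and vertical above 0.7 rad).
It fails at once if the green candle is knocked over (tilted by more than 0.7 rad) (angle between candle_green's own z axis and vertical above 0.7 rad).
It fails at once if the dreidel is moved by more than 20 mm (distance of dreidel from where it was at the start of the episode above 0.02 m).
It also fails if it takes over 102 s, if anything falls off the work surface, if the arm or the gripper's body presses on something with over 40 N, if the wrist force passes 120 N, or if a joint passes its speed limit or range.

## Working session

There is one attempt and no reset: what is moved stays moved. The work goes in short steps, Python scripts to look and compute and a tool call to move; the robot and the scene stay as the last step left them, time stands still between calls to the robot, and variables do not carry over. Pictures are saved under pics/ and viewed, and the job is handed in when it is done.

Besides the shell and the picture viewer there is one more tool, called after ">>>" as name(argument=value, ...), one argument or row to a line, values as JSON. move_arm: Moves the arm, as the interface text tells. Its arguments: {"type":"object","properties":{"linear":{"type":"array","items":{"type":"array","items":{"type":"number"}}},"twist":{"type":"array","items":{"type":"array","items":{"type":"number"}}},"grip":{"type":"number"},"force":{"type":"number"}},"required":["linear","twist"]}

```bash
mkdir -p pics; python3 - <<'E'
from plant import *
import cv2,pickle
print(get_state())
for n in ("side","top"):
    c=read_camera(n); pickle.dump(c,open(f"{n}0.pkl","wb")); cv2.imwrite(f"pics/{n}0.png",c["img"])
    print(n,c["fx"],c["cx"],c["cy"],c["rvec"],c["tvec"])
E
```

```text
{'time': 0.0, 'qpos': array([ 9.91975178e-01,  2.87173364e-01,  1.57816430e+00, -2.79764659e-05,
        1.27861220e+00, -1.50025909e-01]), 'dq': array([ 5.06281211e-06, -1.56392900e-03,  9.85865183e-04, -6.24586275e-04,
       -1.56761893e-04,  7.44554735e-04]), 'joint_efforts': array([-3.99178534e-04, -4.06000972e+01, -2.92619634e+01, -2.02844212e-04,
        5.87258226e-03,  9.83607521e-06]), 'eef_pos': array([0.280291  , 0.61335358, 0.23794891]), 'tcp_rot': array([ 2.12754778e-01,  9.77104915e-01, -1.10597830e-03, -4.07556416e-04]), 'contact_force': array([-0.07152066, -0.62263467, -0.38513035]), 'wrist_torque': array([ 4.69150956e-02,  5.51568973e-03, -3.68313970e-05]), 'opening': 1.0002951116558851}
side 443.8148019714956 288.16929559307704 212.75036918783107 [ 2.25346072 -0.87047275  0.34739315] [-0.36802687  0.28702565  0.80787388]
top 395.1676607007926 280.17463676232467 210.4691663497253 [ 2.14706526 -2.1370259   0.15379819] [0.0010705  0.51950598 0.98728429]
```

View pics/side0.png

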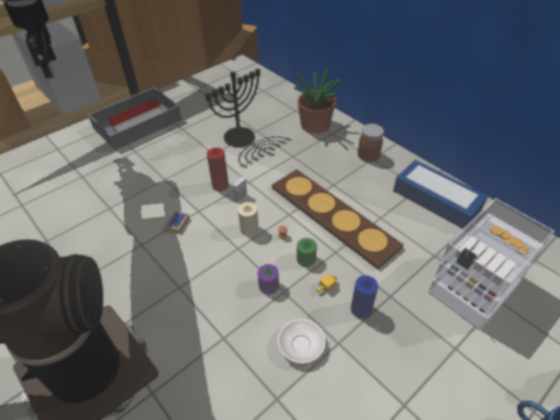

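View pics/top0.png

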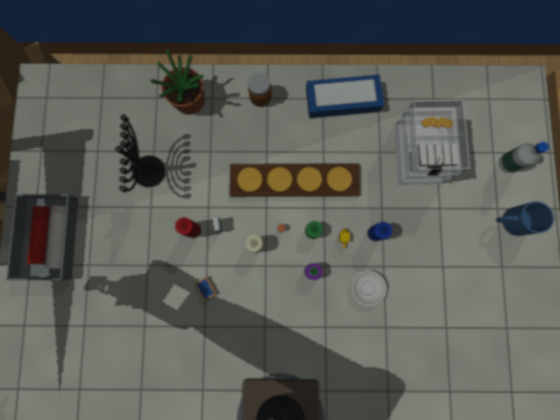

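Side view: menorah (238,105) stands at the left (+y) end of the plates, which run (299,186) to (372,240). The targets in side/top pixels are red (218,168)/(187,228), ivory (248,219)/(254,243), blue (364,297)/(381,232) and green (307,252)/(314,230).

Possible mix-ups:
- **Green:** the purple candle at side (268,279) / top (314,271) has the same shape. The orange cup at (283,232) and white block at (240,187) are near it.
- **Blue:** the mug and bottle.
- **Dreidel:** side (327,284) / top (345,238), beside green and blue.

I'll check these in a close crop.

```bash
cat > h.py <<'E'
import cv2,pickle,numpy as np
def load(n): return pickle.load(open(n,"rb"))
def RT(c): return cv2.Rodrigues(np.array(c["rvec"],float))[0],np.array(c["tvec"],float).ravel()
def cloud(c):
    R,t=RT(c); d=c["depth"]; v,u=np.mgrid[:d.shape[0],:d.shape[1]]
    P=np.stack([(u-c["cx"])/c["fx"]*d,(v-c["cy"])/c["fy"]*d,d],-1)
    return (P-t)@R
def ray(c,u,v,z):
    R,t=RT(c); o=-R.T@t; r=R.T@np.array([(u-c["cx"])/c["fx"],(v-c["cy"])/c["fy"],1]); return o+r*(z-o[2])/r[2]
def proj(c,p):
    R,t=RT(c); q=R@np.array(p)+t; return c["fx"]*q[0]/q[2]+c["cx"],c["fy"]*q[1]/q[2]+c["cy"]
rng={"red":[((0,120,50),(6,255,255)),((174,120,50),(180,255,255))],"blue":[((110,120,40),(128,255,255))],
"green":[((45,80,20),(80,255,255))],"ivory":[((15,20,110),(35,110,255))],"purple":[((130,80,30),(155,255,255))],"yellow":[((20,150,100),(35,255,255))],"brass":[((8,110,110),(28,255,255))]}
seed={"side":{"red":(218,168),"blue":(364,297),"green":(307,252),"ivory":(248,219),"purple":(268,279),"yellow":(327,284)},
"top":{"red":(187,228),"blue":(381,232),"green":(314,230),"ivory":(254,243),"purple":(314,271),"yellow":(345,238)}}
def mask(c,k):
    h=cv2.cvtColor(c["img"],cv2.COLOR_BGR2HSV); m=0
    for a,b in rng[k]: m=m|cv2.inRange(h,a,b)
    return m
def comp(c,k,uv,r=30):
    m=mask(c,k); n,l,s,ce=cv2.connectedComponentsWithStats(m)
    i=[i for i in range(1,n) if np.hypot(*(ce[i]-uv))<r]
    return l==max(i,key=lambda i:s[i,4]) if i else None
E
python3 - <<'E'
from h import *
ts=[]
for n,b in (("side",(200,140,400,330)),("top",(160,150,410,290))):
    c=load(n+"0.pkl"); x0,y0,x1,y1=b
    ts.append(cv2.resize(c["img"][y0:y1,x0:x1],(400,int(400*(y1-y0)/(x1-x0))),interpolation=cv2.INTER_CUBIC))
    W=cloud(c)
    for k,uv in seed[n].items():
        m=comp(c,k,uv)
        if m is None: print(n,k,None,cv2.cvtColor(c["img"],cv2.COLOR_BGR2HSV)[uv[1],uv[0]]);continue
        P=W[m&(c["depth"]>0)]; zt=np.percentile(P[:,2],95); T=P[P[:,2]>zt-.008]
        v,u=np.nonzero(m)
        print(n,k,m.sum(),"bbox",u.min(),u.max(),v.min(),v.max(),"zt",zt.round(4),"topmid",((T[:,:2].max(0)+T[:,:2].min(0))/2).round(4),T[:,:2].mean(0).round(4),"sz",np.ptp(T[:,:2],0).round(3),len(T))
h=max(t.shape[0] for t in ts)
cv2.imwrite("pics/crop0.png",np.hstack([cv2.copyMakeBorder(t,0,h-t.shape[0],0,0,0) for t in ts]))
for n in("side","top"):
    c=load(n+"0.pkl");m=mask(c,"brass");N,l,s,ce=cv2.connectedComponentsWithStats(m);W=cloud(c)
    for i in range(1,N):
        if s[i,4]>150:
            ct=max(cv2.findContours((l==i).astype(np.uint8),0,1)[0],key=len);e=cv2.fitEllipse(ct)
            P=W[(l==i)&(c["depth"]>0)]; z=np.median(P[:,2])
            print(n,s[i,4],np.round(e[0],1),"z",z.round(4),ray(c,*e[0],z).round(4),"at.019",ray(c,*e[0],.019).round(4))
E
```

```text
side red 126 bbox 208 222 149 158 zt 0.1126 topmid [0.4705 0.2295] [0.469  0.2287] sz [0.037 0.039] 126
side blue 216 bbox 356 376 277 293 zt 0.0923 topmid [ 0.4638 -0.2529] [ 0.463  -0.2535] sz [0.037 0.037] 213
side green 146 bbox 298 314 239 252 zt 0.0528 topmid [ 0.4691 -0.0882] [ 0.4689 -0.0888] sz [0.037 0.035] 145
side ivory 572 bbox 237 258 201 236 zt 0.0719 topmid [0.4339 0.0653] [0.4331 0.0643] sz [0.044 0.045] 245
side purple 171 bbox 258 277 265 281 zt 0.0525 topmid [ 0.3637 -0.0858] [ 0.3618 -0.0873] sz [0.039 0.04 ] 169
side yellow 91 bbox 322 334 276 286 zt 0.0285 topmid [ 0.4534 -0.1696] [ 0.4531 -0.1701] sz [0.024 0.02 ] 91
top red 250 bbox 175 193 218 235 zt 0.1135 topmid [0.4703 0.2347] [0.4702 0.2341] sz [0.039 0.043] 237
top blue 318 bbox 369 391 222 239 zt 0.0923 topmid [ 0.4649 -0.2483] [ 0.4645 -0.2484] sz [0.04 0.04] 232
top green 218 bbox 306 322 222 237 zt 0.053 topmid [ 0.4692 -0.083 ] [ 0.4699 -0.083 ] sz [0.039 0.041] 212
top ivory 248 bbox 245 261 234 252 zt 0.0727 topmid [0.4329 0.0704] [0.4332 0.0695] sz [0.04 0.04] 220
top purple 163 bbox 305 322 264
[... 457 characters left out ...]
508.2 237.5] z 0.1294 [ 0.7265 -0.3793  0.1294] at.019 [ 0.842  -0.3588  0.019 ]
side 580 [372.1 239.5] z 0.0195 [ 0.6095 -0.1567  0.0195] at.019 [ 0.6099 -0.1564  0.019 ]
side 189 [326.9 282.5] z 0.0252 [ 0.4486 -0.1717  0.0252] at.019 [ 0.4519 -0.1691  0.019 ]
top 231 [436.9 122.2] z 0.1278 [ 0.7262 -0.3792  0.1278] at.019 [ 0.7683 -0.4235  0.019 ]
top 434 [339.  178.5] z 0.0186 [ 0.6096 -0.1534  0.0186] at.019 [ 0.6095 -0.1534  0.019 ]
top 432 [249.3 179. ] z 0.0191 [0.6073 0.0868 0.0191] at.019 [0.6073 0.0868 0.019 ]
top 434 [279.2 179. ] z 0.0192 [0.6077 0.0068 0.0192] at.019 [0.6077 0.0068 0.019 ]
top 432 [309.1 178.8] z 0.0189 [ 0.6086 -0.0734  0.0189] at.019 [ 0.6086 -0.0734  0.019 ]
```

View pics/crop0.png

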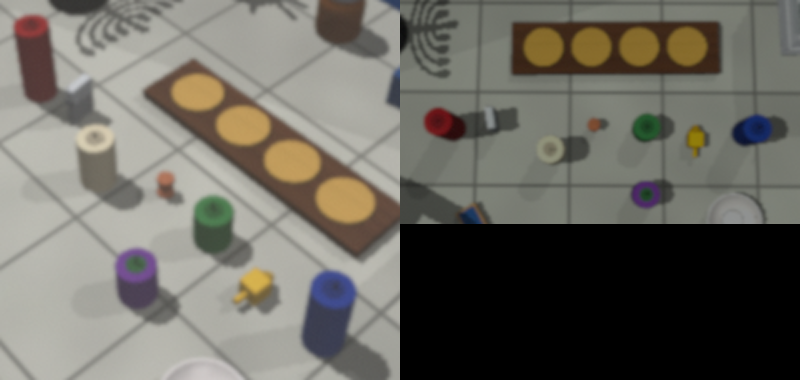

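Crops show green (red-free, green side wall) distinct from the purple candle with a green centre; the choices hold. The menorah is at +y, so red goes to plate a, blue to b, ivory to c and green to d. I'll grasp with the jaws along x, starting with red: move over it and turn the tool −65.4°.

>>> move_arm(
  linear=[
    [0, -0.035, 0.01],
    [0, -0.035, 0.01],
    [0.01, -0.035, 0],
    [0.01, -0.035, 0],
    [0.02, -0.035, 0],
    [0.02, -0.035, 0],
    [0.02, -0.035, 0],
    [0.02, -0.035, 0],
    [0.02, -0.035, 0],
    [0.02, -0.03, 0],
    [0.02, -0.02, 0],
    [0.02, -0.01, 0],
  ],
  twist=[
    [0, 0, -6],
    [0, 0, -6],
    [0, 0, -6],
    [0, 0, -6],
    [0, 0, -6],
    [0, 0, -6],
    [0, 0, -6],
    [0, 0, -6],
    [0, 0, -6],
    [0, 0, -6],
    [0, 0, -5.4],
    [0, 0, 0],
  ],
  grip=1,
  force=35,
)

```text
time: 1.1
eef_pos: [0.4561, 0.2217, 0.247]
tcp_rot: [0.724, 0.69, -0.006, -0.006]
contact_force: [0.5, 0.9, -1.1]
opening: 0.998
```

>>> move_arm(
  linear=[
    [0.014, 0.01, 0],
    [0, 0, 0],
    [0, 0, 0],
  ],
  twist=[
    [0, 0, 2.5],
    [0, 0, 0],
    [0, 0, 0],
  ],
)

```text
time: 1.35
eef_pos: [0.4732, 0.2271, 0.2456]
tcp_rot: [0.711, 0.703, -0.007, -0.006]
contact_force: [-0.5, 0.0, -0.3]
opening: 1.001
```

```bash
python3 - <<'E'
from plant import *
import cv2,pickle
s=get_state();print(s["eef_pos"],s["tcp_rot"],s["contact_force"])
ims=[]
for n in ("side","top"):
    c=read_camera(n); pickle.dump(c,open(f"{n}1.pkl","wb")); im=c["img"]
    from h import proj
    for z in (0,-.2):
        u,v=proj(c,s["eef_pos"]+[0,0,z]); cv2.circle(im,(int(u),int(v)),3,(0,255,255),1)
    ims.append(im[100:320,100:350])
cv2.imwrite("pics/p1.png",cv2.resize(cv2.hconcat(ims),(800,352)))
E
```

```text
[0.47324887 0.22705022 0.24562058] [ 0.71112936  0.70299875 -0.00721114 -0.00598264] [-0.47362876  0.02928603 -0.32525712]
```

View pics/p1.png

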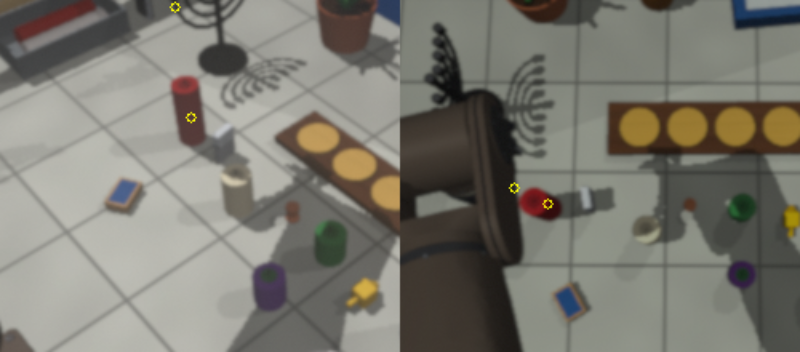

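```bash
python3 - <<'E'
from h import *
a=load("side1.pkl")["img"][0:200,100:350];b=load("top1.pkl")["img"][120:320,60:310]
cv2.imwrite("pics/p1b.png",cv2.resize(cv2.hconcat([a,b]),(800,320)))
E
```

```text
(no output)
```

View pics/p1b.png

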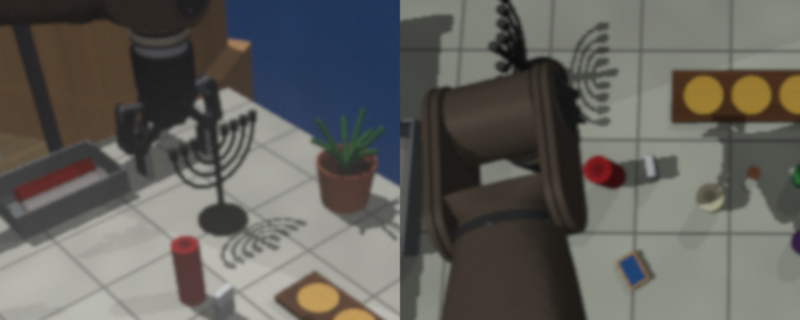

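```bash
cat > d.py <<'E'
import sys,numpy as np
from plant import *
from scipy.spatial.transform import Rotation as R
s=get_state();t=np.array([float(x) for x in sys.argv[1:4]])
print("t",round(s["time"],2),"pos",s["eef_pos"].round(4),"shift",(t-s["eef_pos"]).round(4),"twist deg",np.degrees((R.from_quat([.70711,.70711,0,0])*R.from_quat(s["tcp_rot"]).inv()).as_rotvec()).round(2),"op",round(s["opening"],3),"F",s["contact_force"].round(1))
E
python3 d.py .470 .232 .065
```

```text
t 1.45 pos [0.4726 0.2276 0.2457] shift [-0.0026  0.0044 -0.1807] twist deg [ 0.08 -1.05  0.59] op 0.999 F [-0.3  0.4 -0.2]
```

>>> move_arm(
  linear=[
    [-0.003, 0.004, -0.01],
    [0, 0, -0.02],
    [0, 0, -0.02],
    [0, 0, -0.02],
    [0, 0, -0.02],
    [0, 0, -0.02],
    [0, 0, -0.02],
    [0, 0, -0.02],
    [0, 0, -0.015],
    [0, 0, -0.01],
    [0, 0, 0],
    [0, 0, 0],
  ],
  twist=[
    [0, -1, 0.6],
    [0, 0, 0],
    [0, 0, 0],
    [0, 0, 0],
    [0, 0, 0],
    [0, 0, 0],
    [0, 0, 0],
    [0, 0, 0],
    [0, 0, 0],
    [0, 0, 0],
    [0, 0, 0],
    [0, 0, 0],
  ],
)

```text
time: 2.45
eef_pos: [0.4575, 0.2378, 0.0665]
tcp_rot: [0.702, 0.712, 0.001, 0.001]
contact_force: [1.0, -0.3, 0.2]
opening: 1.0
```

```bash
python3 d.py .470 .232 .065; python3 - <<'E'
from plant import *
import cv2,pickle
ims=[]
for n in ("side","top"):
    c=read_camera(n); ims.append(c["img"][50:250,100:350])
cv2.imwrite("pics/p2.png",cv2.resize(cv2.hconcat(ims),(800,320)))
E
```

```text
t 2.45 pos [0.4575 0.2378 0.0665] shift [ 0.0125 -0.0058 -0.0015] twist deg [ 0.02  0.13 -0.76] op 1.0 F [ 1.  -0.3  0.2]
```

View pics/p2.png

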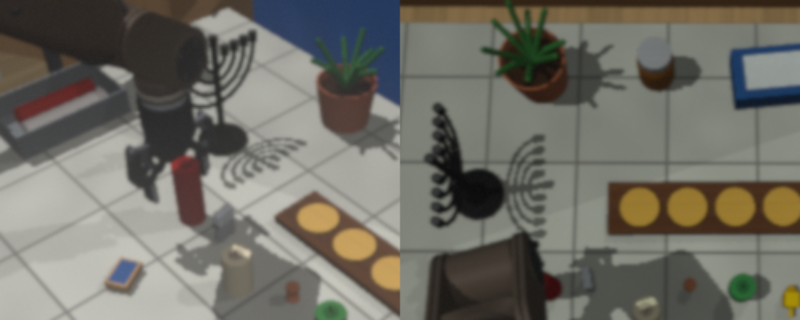

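Red stands between the fingers at about (190,190) in the left crop, off-centre because the descent drifted in x and y. I'll correct that, then close.

>>> move_arm(
  linear=[
    [0.006, -0.003, 0],
    [0.006, -0.003, 0],
    [0, 0, 0],
    [0, 0, 0],
  ],
  twist=[
    [0, 0, -0.7],
    [0, 0, 0],
    [0, 0, 0],
    [0, 0, 0],
  ],
)

```text
time: 2.88
eef_pos: [0.4744, 0.2321, 0.0716]
tcp_rot: [0.707, 0.707, 0.005, 0.003]
contact_force: [0.3, 0.4, 0.6]
opening: 1.004
```

```bash
python3 d.py .470 .232 .065
```

```text
t 2.88 pos [0.4744 0.2321 0.0716] shift [-0.0044 -0.0001 -0.0066] twist deg [-0.12  0.68  0.02] op 1.004 F [0.3 0.4 0.6]
```

>>> move_arm(
  linear=[
    [-0.004, 0, -0.005],
    [0, 0, 0],
    [0, 0, 0],
  ],
  twist=[
    [0, 0.6, 0],
    [0, 0, 0],
    [0, 0, 0],
  ],
)

```text
time: 3.13
eef_pos: [0.4714, 0.2319, 0.0673]
tcp_rot: [0.708, 0.707, 0.002, -0.0]
contact_force: [-1.0, -0.3, -0.0]
opening: 1.003
```

```bash
python3 d.py .470 .232 .065
```

```text
t 3.13 pos [0.4714 0.2319 0.0673] shift [-0.0014  0.0001 -0.0023] twist deg [-0.16  0.15  0.08] op 1.003 F [-1.  -0.3 -0. ]
```

>>> move_arm(
  linear=[
    [0, 0, 0],
    [0, 0, 0],
    [0, 0, 0],
    [0, 0, 0],
    [0, 0, 0],
    [0, 0, 0],
    [0, 0, 0],
    [0, 0, 0],
    [0, 0, 0],
    [0, 0, 0],
  ],
  twist=[
    [0, 0, 0],
    [0, 0, 0],
    [0, 0, 0],
    [0, 0, 0],
    [0, 0, 0],
    [0, 0, 0],
    [0, 0, 0],
    [0, 0, 0],
    [0, 0, 0],
    [0, 0, 0],
  ],
  grip=0.2,
  force=35,
)

```text
time: 3.97
eef_pos: [0.4709, 0.232, 0.0669]
tcp_rot: [0.707, 0.707, 0.002, -0.0]
contact_force: [-0.3, 0.5, -0.8]
opening: 0.507
```

```bash
python3 d.py .470 .232 .065
```

```text
t 3.97 pos [0.4709 0.232  0.0669] shift [-0.0009  0.     -0.0019] twist deg [-0.13  0.12  0.05] op 0.507 F [-0.3  0.5 -0.8]
```

Gripped (opening 0.507, about 43 mm). Lifting 50 mm, then moving to plate a.

>>> move_arm(
  linear=[
    [0, 0, 0.006],
    [0, 0, 0.012],
    [0, 0, 0.015],
    [0, 0, 0.015],
    [0.01, -0.01, 0.01],
    [0.015, -0.017, 0],
    [0.015, -0.018, 0],
    [0.018, -0.018, 0],
    [0.018, -0.018, 0],
    [0.018, -0.018, 0],
    [0.015, -0.018, 0],
    [0.015, -0.015, 0],
    [0.01, -0.01, 0],
    [0, 0, 0],
    [0, 0, 0],
  ],
  twist=[
    [0, 0, 0],
    [0, 0, 0],
    [0, 0, 0],
    [0, 0, 0],
    [0, 0, 0],
    [0, 0, 0],
    [0, 0, 0],
    [0, 0, 0],
    [0, 0, 0],
    [0, 0, 0],
    [0, 0, 0],
    [0, 0, 0],
    [0, 0, 0],
    [0, 0, 0],
    [0, 0, 0],
  ],
)

```text
time: 5.22
eef_pos: [0.6109, 0.0767, 0.1357]
tcp_rot: [0.707, 0.708, 0.001, 0.001]
contact_force: [-0.4, -0.3, -1.5]
opening: 0.505
```

```bash
python3 d.py .608 .0846 .087
```

```text
t 5.22 pos [0.6109 0.0767 0.1357] shift [-0.0029  0.0079 -0.0487] twist deg [ 0.05  0.16 -0.07] op 0.505 F [-0.4 -0.3 -1.5]
```

>>> move_arm(
  linear=[
    [-0.003, 0.008, -0.005],
    [0, 0, -0.01],
    [0, 0, -0.01],
    [0, 0, -0.005],
    [0, 0, 0],
    [0, 0, 0],
  ],
  twist=[
    [0, 0, 0],
    [0, 0, 0],
    [0, 0, 0],
    [0, 0, 0],
    [0, 0, 0],
    [0, 0, 0],
  ],
)

```text
time: 5.72
eef_pos: [0.6032, 0.0892, 0.101]
tcp_rot: [0.705, 0.709, -0.001, -0.001]
contact_force: [0.0, -0.5, -1.5]
opening: 0.501
```

```bash
python3 d.py .608 .0846 .087; cat > look.py <<'E'
import sys,pickle
from plant import *
from h import *
tag=sys.argv[1]; x=[]
for n,b in (("side",(200,90,450,290)),("top",(160,100,410,300))):
    c=read_camera(n); pickle.dump(c,open(f"{n}_{tag}.pkl","wb")); x.append(c["img"][b[1]:b[3],b[0]:b[2]])
cv2.imwrite(f"pics/{tag}.png",cv2.resize(cv2.hconcat(x),(800,320),interpolation=cv2.INTER_CUBIC))
E
python3 look.py p3
```

```text
t 5.72 pos [0.6032 0.0892 0.101 ] shift [ 0.0048 -0.0046 -0.014 ] twist deg [-0.02 -0.17 -0.33] op 0.501 F [ 0.  -0.5 -1.5]
```

View pics/p3.png

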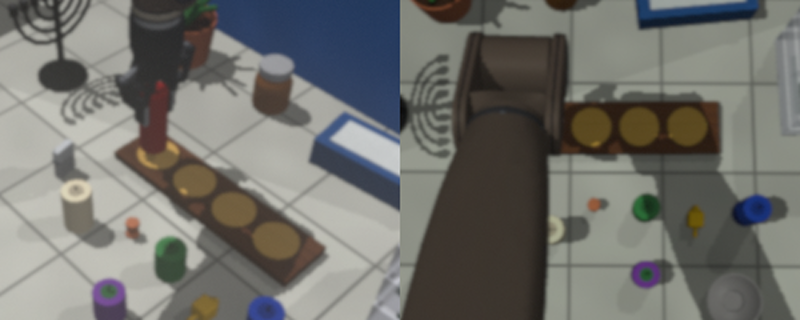

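Red hangs upright over plate a at (153,140) in the left crop. Small correction, then down.

>>> move_arm(
  linear=[
    [0.004, -0.004, -0.002],
    [0, 0, -0.003],
    [0, 0, -0.003],
    [0, 0, 0],
    [0, 0, 0],
  ],
  twist=[
    [0, 0, 0],
    [0, 0, 0],
    [0, 0, 0],
    [0, 0, 0],
    [0, 0, 0],
  ],
)

```text
time: 6.23
eef_pos: [0.6095, 0.0842, 0.0944]
tcp_rot: [0.705, 0.709, 0.001, 0.001]
contact_force: [0.4, 0.1, -1.9]
opening: 0.506
```

```bash
python3 d.py .608 .0846 .087
```

```text
t 6.23 pos [0.6095 0.0842 0.0944] shift [-0.0015  0.0004 -0.0074] twist deg [-0.    0.08 -0.29] op 0.506 F [ 0.4  0.1 -1.9]
```

>>> move_arm(
  linear=[
    [0, 0, -0.003],
    [0, 0, -0.003],
    [0, 0, -0.001],
    [0, 0, 0],
    [0, 0, 0],
  ],
  twist=[
    [0, 0, 0],
    [0, 0, 0],
    [0, 0, 0],
    [0, 0, 0],
    [0, 0, 0],
  ],
)

```text
time: 6.65
eef_pos: [0.6096, 0.0841, 0.0867]
tcp_rot: [0.705, 0.709, 0.001, 0.001]
contact_force: [0.9, -0.3, -1.9]
opening: 0.509
```

```bash
python3 d.py .608 .0846 .087
```

```text
t 6.65 pos [0.6096 0.0841 0.0867] shift [-0.0016  0.0005  0.0003] twist deg [-0.    0.09 -0.28] op 0.509 F [ 0.9 -0.3 -1.9]
```

>>> move_arm(
  linear=[
    [-0.001, 0, -0.001],
    [0, 0, 0],
    [0, 0, 0],
  ],
  twist=[
    [0, 0, 0],
    [0, 0, 0],
    [0, 0, 0],
  ],
)

```text
time: 6.9
eef_pos: [0.6089, 0.0841, 0.0862]
tcp_rot: [0.705, 0.709, 0.001, 0.001]
contact_force: [-0.3, -0.2, -3.4]
opening: 0.508
```

>>> move_arm(
  linear=[
    [0, 0, 0],
    [0, 0, 0],
    [0, 0, 0],
    [0, 0, 0],
    [0, 0, 0],
    [0, 0, 0],
    [0, 0, 0],
  ],
  twist=[
    [0, 0, 0],
    [0, 0, 0],
    [0, 0, 0],
    [0, 0, 0],
    [0, 0, 0],
    [0, 0, 0],
    [0, 0, 0],
  ],
  grip=1,
)

```text
time: 7.48
eef_pos: [0.6107, 0.0842, 0.0887]
tcp_rot: [0.705, 0.709, 0.003, 0.003]
contact_force: [-0.2, -0.7, -0.0]
opening: 0.998
```

```bash
python3 d.py .608 .0846 .087
```

```text
t 7.48 pos [0.6107 0.0842 0.0887] shift [-0.0027  0.0004 -0.0017] twist deg [ 0.    0.42 -0.29] op 0.998 F [-0.2 -0.7 -0. ]
```

>>> move_arm(
  linear=[
    [0, 0, 0.01],
    [0, 0, 0.015],
    [0, 0, 0.02],
    [0, 0, 0.02],
    [0, 0, 0.02],
    [0, 0, 0.02],
    [-0.005, -0.015, 0.01],
    [-0.015, -0.035, 0],
    [-0.015, -0.035, 0],
    [-0.015, -0.035, 0],
    [-0.015, -0.035, 0],
    [-0.015, -0.035, 0],
    [-0.015, -0.035, 0],
    [-0.015, -0.03, 0],
    [-0.01, -0.02, 0],
    [-0.01, -0.02, 0],
    [-0.005, -0.01, 0],
    [0, 0, 0],
    [0, 0, 0],
  ],
  twist=[
    [0, 0, 0],
    [0, 0, 0],
    [0, 0, 0],
    [0, 0, 0],
    [0, 0, 0],
    [0, 0, 0],
    [0, 0, 0],
    [0, 0, 0],
    [0, 0, 0],
    [0, 0, 0],
    [0, 0, 0],
    [0, 0, 0],
    [0, 0, 0],
    [0, 0, 0],
    [0, 0, 0],
    [0, 0, 0],
    [0, 0, 0],
    [0, 0, 0],
    [0, 0, 0],
  ],
)

```text
time: 9.07
eef_pos: [0.4681, -0.233, 0.2273]
tcp_rot: [0.704, 0.71, 0.006, 0.012]
contact_force: [-0.5, -0.4, -0.6]
opening: 0.997
```

```bash
python3 d.py .4643 -.2506 .053; python3 look.py p4
```

```text
t 9.07 pos [ 0.4681 -0.233   0.2273] shift [-0.0038 -0.0176 -0.1743] twist deg [ 0.51  1.43 -0.49] op 0.997 F [-0.5 -0.4 -0.6]
```

View pics/p4.png

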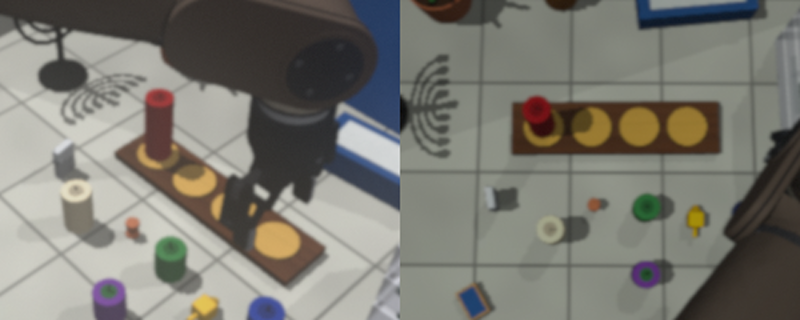

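Red stands upright on plate a (left crop (158,125)). Descending on blue in two stages.

>>> move_arm(
  linear=[
    [-0.004, -0.018, 0],
    [0, 0, -0.015],
    [0, 0, -0.02],
    [0, 0, -0.02],
    [0, 0, -0.01],
    [0, 0, 0],
    [0, 0, 0],
  ],
  twist=[
    [0.5, 1.4, -0.5],
    [0, 0, 0],
    [0, 0, 0],
    [0, 0, 0],
    [0, 0, 0],
    [0, 0, 0],
    [0, 0, 0],
  ],
)

```text
time: 9.75
eef_pos: [0.469, -0.2443, 0.1625]
tcp_rot: [0.703, 0.712, 0.001, 0.002]
contact_force: [-0.3, -0.8, 0.3]
opening: 0.998
```

```bash
python3 d.py .4643 -.2506 .055
```

```text
t 9.75 pos [ 0.469  -0.2443  0.1625] shift [-0.0047 -0.0063 -0.1075] twist deg [ 0.05  0.21 -0.74] op 0.998 F [-0.3 -0.8  0.3]
```

>>> move_arm(
  linear=[
    [-0.004, -0.006, 0],
    [0, 0, -0.005],
    [0, 0, -0.01],
    [0, 0, -0.01],
    [0, 0, -0.01],
    [0, 0, -0.01],
    [0, 0, 0],
    [0, 0, 0],
  ],
  twist=[
    [0, 0, -0.6],
    [0, 0, 0],
    [0, 0, 0],
    [0, 0, 0],
    [0, 0, 0],
    [0, 0, 0],
    [0, 0, 0],
    [0, 0, 0],
  ],
)

```text
time: 10.42
eef_pos: [0.4663, -0.2513, 0.1165]
tcp_rot: [0.706, 0.708, 0.001, 0.004]
contact_force: [-0.6, -1.3, -0.3]
opening: 0.999
```

```bash
python3 d.py .4643 -.2506 .055
```

```text
t 10.42 pos [ 0.4663 -0.2513  0.1165] shift [-0.002   0.0007 -0.0615] twist deg [ 0.25  0.47 -0.14] op 0.999 F [-0.6 -1.3 -0.3]
```

>>> move_arm(
  linear=[
    [-0.001, 0, -0.005],
    [0, 0, -0.01],
    [0, 0, -0.01],
    [0, 0, -0.01],
    [0, 0, -0.01],
    [0, 0, -0.008],
    [0, 0, 0],
    [0, 0, 0],
  ],
  twist=[
    [0.2, 0.4, 0],
    [0, 0, 0],
    [0, 0, 0],
    [0, 0, 0],
    [0, 0, 0],
    [0, 0, 0],
    [0, 0, 0],
    [0, 0, 0],
  ],
)

```text
time: 11.08
eef_pos: [0.4647, -0.2509, 0.0569]
tcp_rot: [0.706, 0.708, -0.0, -0.0]
contact_force: [-0.1, -0.7, 0.1]
opening: 1.0
```

```bash
python3 d.py .4643 -.2506 .055
```

```text
t 11.08 pos [ 0.4647 -0.2509  0.0569] shift [-0.0004  0.0003 -0.0019] twist deg [-0.03 -0.05 -0.14] op 1.0 F [-0.1 -0.7  0.1]
```

>>> move_arm(
  linear=[
    [0, 0, 0],
    [0, 0, 0],
    [0, 0, 0],
    [0, 0, 0],
    [0, 0, 0],
    [0, 0, 0],
    [0, 0, 0],
    [0, 0, 0],
    [0, 0, 0],
    [0, 0, 0],
  ],
  twist=[
    [0, 0, 0],
    [0, 0, 0],
    [0, 0, 0],
    [0, 0, 0],
    [0, 0, 0],
    [0, 0, 0],
    [0, 0, 0],
    [0, 0, 0],
    [0, 0, 0],
    [0, 0, 0],
  ],
  grip=0.2,
)

```text
time: 11.92
eef_pos: [0.4653, -0.2512, 0.0581]
tcp_rot: [0.706, 0.708, 0.0, 0.001]
contact_force: [0.5, 0.6, -1.9]
opening: 0.508
```

```bash
python3 d.py .4643 -.2506 .055
```

```text
t 11.92 pos [ 0.4653 -0.2512  0.0581] shift [-0.001   0.0006 -0.0031] twist deg [ 0.05  0.06 -0.15] op 0.508 F [ 0.5  0.6 -1.9]
```

Blue gripped. Lift 50 mm, then across to plate b, moving x first so it stays clear of the dreidel and green.

>>> move_arm(
  linear=[
    [0, 0, 0.006],
    [0, 0, 0.012],
    [0, 0, 0.015],
    [0, 0, 0.015],
    [0.01, 0.005, 0.005],
    [0.015, 0.01, 0],
    [0.018, 0.015, 0],
    [0.018, 0.02, 0],
    [0.018, 0.02, 0],
    [0.018, 0.02, 0],
    [0.015, 0.02, 0],
    [0.01, 0.02, 0],
    [0.005, 0.02, 0],
    [0.005, 0.02, 0],
    [0.005, 0.02, 0],
    [0, 0.015, 0],
    [0, 0.01, 0],
    [0, 0, 0],
    [0, 0, 0],
  ],
  twist=[
    [0, 0, 0],
    [0, 0, 0],
    [0, 0, 0],
    [0, 0, 0],
    [0, 0, 0],
    [0, 0, 0],
    [0, 0, 0],
    [0, 0, 0],
    [0, 0, 0],
    [0, 0, 0],
    [0, 0, 0],
    [0, 0, 0],
    [0, 0, 0],
    [0, 0, 0],
    [0, 0, 0],
    [0, 0, 0],
    [0, 0, 0],
    [0, 0, 0],
    [0, 0, 0],
  ],
)

```text
time: 13.5
eef_pos: [0.617, -0.02, 0.1268]
tcp_rot: [0.707, 0.707, 0.005, 0.008]
contact_force: [-0.0, -0.1, -0.6]
opening: 0.505
```

```bash
python3 d.py .609 .0043 .0765
```

```text
t 13.5 pos [ 0.617  -0.02    0.1268] shift [-0.008   0.0243 -0.0503] twist deg [ 0.23  0.99 -0.05] op 0.505 F [-0.  -0.1 -0.6]
```

>>> move_arm(
  linear=[
    [-0.004, 0.012, 0],
    [-0.003, 0.01, -0.005],
    [0, 0, -0.01],
    [0, 0, -0.01],
    [0, 0, 0],
    [0, 0, 0],
  ],
  twist=[
    [0.2, 1, 0],
    [0, 0, 0],
    [0, 0, 0],
    [0, 0, 0],
    [0, 0, 0],
    [0, 0, 0],
  ],
)

```text
time: 14.0
eef_pos: [0.6088, 0.0015, 0.0991]
tcp_rot: [0.708, 0.706, -0.001, -0.001]
contact_force: [-1.1, 0.1, -0.7]
opening: 0.509
```

```bash
python3 d.py .609 .0043 .0765
```

```text
t 14.0 pos [0.6088 0.0015 0.0991] shift [ 0.0002  0.0028 -0.0226] twist deg [ 0.05 -0.15  0.15] op 0.509 F [-1.1  0.1 -0.7]
```

>>> move_arm(
  linear=[
    [0, 0.003, -0.004],
    [0, 0, -0.005],
    [0, 0, -0.005],
    [0, 0, -0.004],
    [0, 0, 0],
    [0, 0, 0],
  ],
  twist=[
    [0, 0, 0],
    [0, 0, 0],
    [0, 0, 0],
    [0, 0, 0],
    [0, 0, 0],
    [0, 0, 0],
  ],
)

```text
time: 14.5
eef_pos: [0.6084, 0.0034, 0.078]
tcp_rot: [0.709, 0.705, -0.002, -0.001]
contact_force: [-0.4, 0.6, -0.6]
opening: 0.509
```

```bash
python3 d.py .609 .0043 .0765;python3 look.py p5
```

```text
t 14.5 pos [0.6084 0.0034 0.078 ] shift [ 0.0006  0.0009 -0.0015] twist deg [ 0.06 -0.24  0.27] op 0.509 F [-0.4  0.6 -0.6]
```

View pics/p5.png

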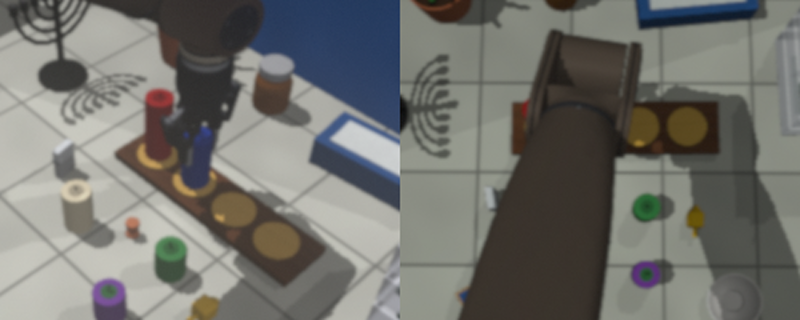

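Blue is held upright at plate b's centre (left crop (197,165)), and red is undisturbed. Last 1.5 mm down, then release and rise.

>>> move_arm(
  linear=[
    [0, 0, -0.0015],
    [0, 0, 0],
    [0, 0, 0],
    [0, 0, 0],
  ],
  twist=[
    [0, 0, 0],
    [0, 0, 0],
    [0, 0, 0],
    [0, 0, 0],
  ],
)

```text
time: 14.93
eef_pos: [0.6092, 0.0033, 0.0777]
tcp_rot: [0.709, 0.705, -0.001, -0.0]
contact_force: [-0.4, -0.5, -1.4]
opening: 0.507
```

>>> move_arm(
  linear=[
    [0, 0, 0],
    [0, 0, 0],
    [0, 0, 0],
    [0, 0, 0],
    [0, 0, 0],
    [0, 0, 0],
    [0, 0, 0],
  ],
  twist=[
    [0, 0, 0],
    [0, 0, 0],
    [0, 0, 0],
    [0, 0, 0],
    [0, 0, 0],
    [0, 0, 0],
    [0, 0, 0],
  ],
  grip=1,
)

```text
time: 15.52
eef_pos: [0.6109, 0.0031, 0.0801]
tcp_rot: [0.709, 0.706, 0.0, 0.002]
contact_force: [-0.3, 0.2, 0.8]
opening: 1.0
```

```bash
python3 d.py .609 .0043 .0765
```

```text
t 15.52 pos [0.6109 0.0031 0.0801] shift [-0.0019  0.0012 -0.0036] twist deg [0.12 0.15 0.26] op 1.0 F [-0.3  0.2  0.8]
```

>>> move_arm(
  linear=[
    [0, 0, 0.01],
    [0, 0, 0.015],
    [0, 0, 0.02],
    [0, 0, 0.02],
    [0, 0, 0.02],
    [0, 0, 0.02],
    [-0.01, 0, 0.01],
    [-0.02, 0.005, 0],
    [-0.025, 0.01, 0],
    [-0.025, 0.01, 0],
    [-0.025, 0.01, 0],
    [-0.02, 0.01, 0],
    [-0.02, 0.01, 0],
    [-0.015, 0.008, 0],
    [-0.01, 0.004, 0],
    [0, 0, 0],
    [0, 0, 0],
  ],
  twist=[
    [0, 0, 0],
    [0, 0, 0],
    [0, 0, 0],
    [0, 0, 0],
    [0, 0, 0],
    [0, 0, 0],
    [0, 0, 0],
    [0, 0, 0],
    [0, 0, 0],
    [0, 0, 0],
    [0, 0, 0],
    [0, 0, 0],
    [0, 0, 0],
    [0, 0, 0],
    [0, 0, 0],
    [0, 0, 0],
    [0, 0, 0],
  ],
)

```text
time: 16.93
eef_pos: [0.4341, 0.0719, 0.2138]
tcp_rot: [0.709, 0.705, 0.005, 0.007]
contact_force: [-0.4, -0.6, -0.1]
opening: 1.001
```

```bash
python3 d.py .4335 .068 .037; python3 look.py p6
```

```text
t 16.93 pos [0.4341 0.0719 0.2138] shift [-0.0006 -0.0039 -0.1768] twist deg [0.21 0.99 0.32] op 1.001 F [-0.4 -0.6 -0.1]
```

View pics/p6.png

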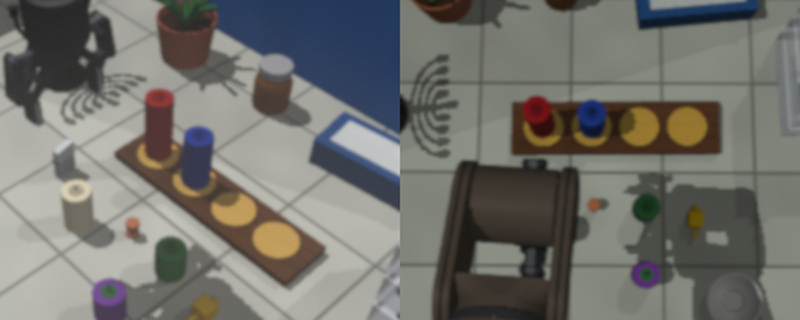

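Red and blue both stand centred on plates a and b (right crop (540,125), (592,125)). Going down on ivory.

>>> move_arm(
  linear=[
    [0, -0.004, -0.005],
    [0, 0, -0.015],
    [0, 0, -0.02],
    [0, 0, -0.02],
    [0, 0, -0.015],
    [0, 0, -0.01],
    [0, 0, 0],
    [0, 0, 0],
  ],
  twist=[
    [0.2, 1, 0.3],
    [0, 0, 0],
    [0, 0, 0],
    [0, 0, 0],
    [0, 0, 0],
    [0, 0, 0],
    [0, 0, 0],
    [0, 0, 0],
  ],
)

```text
time: 17.7
eef_pos: [0.4404, 0.0627, 0.1253]
tcp_rot: [0.708, 0.706, -0.001, -0.001]
contact_force: [1.0, -0.1, 1.2]
opening: 1.002
```

```bash
python3 d.py .4335 .068 .041
```

```text
t 17.7 pos [0.4404 0.0627 0.1253] shift [-0.0069  0.0053 -0.0843] twist deg [ 0.02 -0.16  0.22] op 1.002 F [ 1.  -0.1  1.2]
```

>>> move_arm(
  linear=[
    [-0.006, 0.005, 0],
    [0, 0, -0.005],
    [0, 0, -0.01],
    [0, 0, -0.01],
    [0, 0, -0.01],
    [0, 0, -0.005],
    [0, 0, 0],
    [0, 0, 0],
  ],
  twist=[
    [0, 0, 0.2],
    [0, 0, 0],
    [0, 0, 0],
    [0, 0, 0],
    [0, 0, 0],
    [0, 0, 0],
    [0, 0, 0],
    [0, 0, 0],
  ],
)

```text
time: 18.37
eef_pos: [0.4363, 0.068, 0.0847]
tcp_rot: [0.707, 0.707, 0.001, 0.002]
contact_force: [0.7, 0.3, -0.8]
opening: 1.0
```

```bash
python3 d.py .4335 .068 .041
```

```text
t 18.37 pos [0.4363 0.068  0.0847] shift [-0.0028 -0.     -0.0437] twist deg [ 0.05  0.2  -0.03] op 1.0 F [ 0.7  0.3 -0.8]
```

>>> move_arm(
  linear=[
    [-0.003, 0, 0],
    [0, 0, -0.005],
    [0, 0, -0.01],
    [0, 0, -0.01],
    [0, 0, -0.01],
    [0, 0, -0.007],
    [0, 0, 0],
    [0, 0, 0],
  ],
  twist=[
    [0, 0, 0],
    [0, 0, 0],
    [0, 0, 0],
    [0, 0, 0],
    [0, 0, 0],
    [0, 0, 0],
    [0, 0, 0],
    [0, 0, 0],
  ],
)

```text
time: 19.03
eef_pos: [0.4341, 0.0679, 0.0403]
tcp_rot: [0.707, 0.707, 0.002, 0.003]
contact_force: [-0.3, 1.2, -0.1]
opening: 1.004
```

```bash
python3 d.py .4335 .068 .041
```

```text
t 19.03 pos [0.4341 0.0679 0.0403] shift [-0.0006  0.0001  0.0007] twist deg [ 0.07  0.45 -0.04] op 1.004 F [-0.3  1.2 -0.1]
```

>>> move_arm(
  linear=[
    [0, 0, 0],
    [0, 0, 0],
    [0, 0, 0],
    [0, 0, 0],
    [0, 0, 0],
    [0, 0, 0],
    [0, 0, 0],
    [0, 0, 0],
    [0, 0, 0],
    [0, 0, 0],
  ],
  twist=[
    [0, 0.4, 0],
    [0, 0, 0],
    [0, 0, 0],
    [0, 0, 0],
    [0, 0, 0],
    [0, 0, 0],
    [0, 0, 0],
    [0, 0, 0],
    [0, 0, 0],
    [0, 0, 0],
  ],
  grip=0.2,
)

```text
time: 19.87
eef_pos: [0.435, 0.0679, 0.0416]
tcp_rot: [0.707, 0.707, 0.0, 0.001]
contact_force: [0.4, 0.4, -1.6]
opening: 0.506
```

```bash
python3 d.py .4335 .068 .041
```

```text
t 19.87 pos [0.435  0.0679 0.0416] shift [-0.0015  0.0001 -0.0006] twist deg [ 0.08  0.15 -0.04] op 0.506 F [ 0.4  0.4 -1.6]
```

Ivory gripped. Lift 85 mm, swing to y −0.075 well in front of blue, then forward to plate c.

>>> move_arm(
  linear=[
    [0, 0, 0.006],
    [0, 0, 0.012],
    [0, 0, 0.018],
    [0, 0, 0.02],
    [0, 0, 0.02],
    [0.005, -0.01, 0.01],
    [0.01, -0.02, 0],
    [0.01, -0.02, 0],
    [0.01, -0.02, 0],
    [0.01, -0.02, 0],
    [0.01, -0.02, 0],
    [0.01, -0.016, 0],
    [0.012, -0.01, 0],
    [0.015, -0.006, 0],
    [0.018, 0, 0],
    [0.018, 0, 0],
    [0.012, 0, 0],
    [0.008, 0, 0],
    [0, 0, 0],
    [0, 0, 0],
  ],
  twist=[
    [0, 0, 0],
    [0, 0, 0],
    [0, 0, 0],
    [0, 0, 0],
    [0, 0, 0],
    [0, 0, 0],
    [0, 0, 0],
    [0, 0, 0],
    [0, 0, 0],
    [0, 0, 0],
    [0, 0, 0],
    [0, 0, 0],
    [0, 0, 0],
    [0, 0, 0],
    [0, 0, 0],
    [0, 0, 0],
    [0, 0, 0],
    [0, 0, 0],
    [0, 0, 0],
    [0, 0, 0],
  ],
)

```text
time: 21.53
eef_pos: [0.5876, -0.0935, 0.1317]
tcp_rot: [0.707, 0.707, -0.002, 0.002]
contact_force: [-0.8, -0.1, -1.2]
opening: 0.504
```

```bash
python3 d.py .6095 -.075 .061
```

```text
t 21.53 pos [ 0.5876 -0.0935  0.1317] shift [ 0.0219  0.0185 -0.0707] twist deg [0.35 0.   0.04] op 0.504 F [-0.8 -0.1 -1.2]
```

>>> move_arm(
  linear=[
    [0.01, 0.009, 0],
    [0.01, 0.009, -0.005],
    [0, 0, -0.01],
    [0, 0, -0.01],
    [0, 0, -0.01],
    [0, 0, -0.01],
    [0, 0, 0],
    [0, 0, 0],
  ],
  twist=[
    [0.3, 0, 0],
    [0, 0, 0],
    [0, 0, 0],
    [0, 0, 0],
    [0, 0, 0],
    [0, 0, 0],
    [0, 0, 0],
    [0, 0, 0],
  ],
)

```text
time: 22.2
eef_pos: [0.6056, -0.072, 0.0796]
tcp_rot: [0.707, 0.707, -0.002, -0.002]
contact_force: [-0.8, -0.7, -0.6]
opening: 0.506
```

```bash
python3 d.py .6095 -.075 .061
```

```text
t 22.2 pos [ 0.6056 -0.072   0.0796] shift [ 0.0039 -0.003  -0.0186] twist deg [-0.06 -0.32 -0.05] op 0.506 F [-0.8 -0.7 -0.6]
```

>>> move_arm(
  linear=[
    [0.004, -0.003, -0.003],
    [0, 0, -0.005],
    [0, 0, -0.005],
    [0, 0, -0.003],
    [0, 0, 0],
    [0, 0, 0],
  ],
  twist=[
    [0, -0.3, 0],
    [0, 0, 0],
    [0, 0, 0],
    [0, 0, 0],
    [0, 0, 0],
    [0, 0, 0],
  ],
)

```text
time: 22.7
eef_pos: [0.6101, -0.0763, 0.0623]
tcp_rot: [0.707, 0.707, 0.001, 0.0]
contact_force: [1.3, 0.2, -1.1]
opening: 0.503
```

```bash
python3 d.py .6095 -.075 .061;python3 look.py p7
```

```text
t 22.7 pos [ 0.6101 -0.0763  0.0623] shift [-0.0006  0.0013 -0.0013] twist deg [-0.04  0.05  0.01] op 0.503 F [ 1.3  0.2 -1.1]
```

View pics/p7.png

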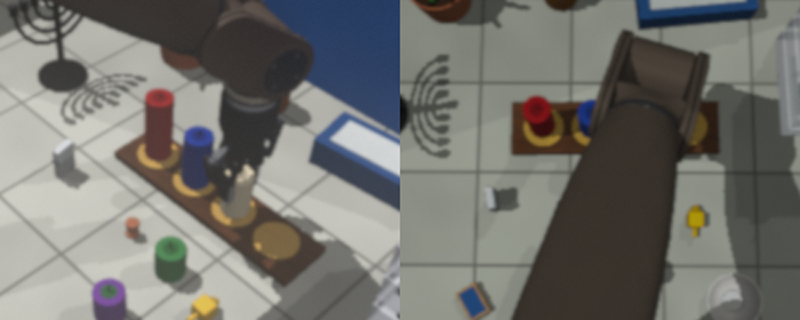

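Ivory is upright over plate c's centre (left crop (238,200)). Last millimetre down, then release.

>>> move_arm(
  linear=[
    [0, 0.001, -0.0015],
    [0, 0, 0],
    [0, 0, 0],
    [0, 0, 0],
  ],
  twist=[
    [0, 0, 0],
    [0, 0, 0],
    [0, 0, 0],
    [0, 0, 0],
  ],
)

```text
time: 23.13
eef_pos: [0.6107, -0.0751, 0.0619]
tcp_rot: [0.707, 0.707, 0.001, 0.001]
contact_force: [-0.4, -0.3, -1.5]
opening: 0.502
```

>>> move_arm(
  linear=[
    [0, 0, 0],
    [0, 0, 0],
    [0, 0, 0],
    [0, 0, 0],
    [0, 0, 0],
    [0, 0, 0],
    [0, 0, 0],
  ],
  twist=[
    [0, 0, 0],
    [0, 0, 0],
    [0, 0, 0],
    [0, 0, 0],
    [0, 0, 0],
    [0, 0, 0],
    [0, 0, 0],
  ],
  grip=1,
)

```text
time: 23.72
eef_pos: [0.6123, -0.0755, 0.064]
tcp_rot: [0.707, 0.707, 0.002, 0.003]
contact_force: [0.2, -0.1, 0.8]
opening: 1.0
```

```bash
python3 d.py .6095 -.075 .061
```

```text
t 23.72 pos [ 0.6123 -0.0755  0.064 ] shift [-0.0028  0.0005 -0.003 ] twist deg [ 0.05  0.38 -0.01] op 1.0 F [ 0.2 -0.1  0.8]
```

>>> move_arm(
  linear=[
    [0, 0, 0.01],
    [0, 0, 0.015],
    [0, 0, 0.02],
    [0, 0, 0.02],
    [0, 0, 0.02],
    [0, 0, 0.015],
    [-0.01, 0, 0.005],
    [-0.02, 0, 0],
    [-0.025, 0, 0],
    [-0.025, 0, 0],
    [-0.02, -0.003, 0],
    [-0.02, -0.003, 0],
    [-0.01, -0.003, 0],
    [-0.005, 0, 0],
    [0, 0, 0],
    [0, 0, 0],
  ],
  twist=[
    [0, 0, 0],
    [0, 0, 0],
    [0, 0, 0],
    [0, 0, 0],
    [0, 0, 0],
    [0, 0, 0],
    [0, 0, 0],
    [0, 0, 0],
    [0, 0, 0],
    [0, 0, 0],
    [0, 0, 0],
    [0, 0, 0],
    [0, 0, 0],
    [0, 0, 0],
    [0, 0, 0],
    [0, 0, 0],
  ],
)

```text
time: 25.05
eef_pos: [0.4731, -0.0846, 0.1865]
tcp_rot: [0.707, 0.707, 0.005, 0.009]
contact_force: [0.1, 0.7, -0.8]
opening: 1.0
```

```bash
python3 d.py .469 -.0855 .027; python3 look.py p8
```

```text
t 25.05 pos [ 0.4731 -0.0846  0.1865] shift [-0.0041 -0.0009 -0.1595] twist deg [ 0.3   1.11 -0.05] op 1.0 F [ 0.1  0.7 -0.8]
```

View pics/p8.png

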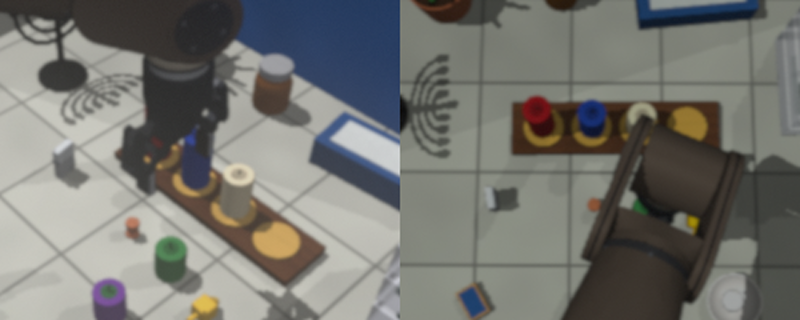

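Three are standing on plates a–c. Now down on green.

>>> move_arm(
  linear=[
    [-0.004, -0.001, -0.005],
    [0, 0, -0.015],
    [0, 0, -0.02],
    [0, 0, -0.02],
    [0, 0, -0.015],
    [0, 0, -0.01],
    [0, 0, 0],
    [0, 0, 0],
  ],
  twist=[
    [0.3, 1.1, 0],
    [0, 0, 0],
    [0, 0, 0],
    [0, 0, 0],
    [0, 0, 0],
    [0, 0, 0],
    [0, 0, 0],
    [0, 0, 0],
  ],
)

```text
time: 25.82
eef_pos: [0.4724, -0.0859, 0.0972]
tcp_rot: [0.706, 0.709, -0.001, -0.002]
contact_force: [-0.1, -0.4, 0.9]
opening: 0.998
```

```bash
python3 d.py .469 -.0855 .029
```

```text
t 25.82 pos [ 0.4724 -0.0859  0.0972] shift [-0.0034  0.0004 -0.0682] twist deg [-0.06 -0.25 -0.23] op 0.998 F [-0.1 -0.4  0.9]
```

>>> move_arm(
  linear=[
    [-0.003, 0, -0.005],
    [0, 0, -0.01],
    [0, 0, -0.01],
    [0, 0, -0.01],
    [0, 0, -0.01],
    [0, 0, -0.005],
    [0, 0, 0],
    [0, 0, 0],
  ],
  twist=[
    [0, 0, 0],
    [0, 0, 0],
    [0, 0, 0],
    [0, 0, 0],
    [0, 0, 0],
    [0, 0, 0],
    [0, 0, 0],
    [0, 0, 0],
  ],
)

```text
time: 26.48
eef_pos: [0.4708, -0.0865, 0.0443]
tcp_rot: [0.706, 0.709, -0.001, -0.0]
contact_force: [0.7, -0.3, -0.5]
opening: 1.0
```

```bash
python3 d.py .469 -.0855 .029
```

```text
t 26.48 pos [ 0.4708 -0.0865  0.0443] shift [-0.0018  0.001  -0.0153] twist deg [ 0.03 -0.05 -0.25] op 1.0 F [ 0.7 -0.3 -0.5]
```

>>> move_arm(
  linear=[
    [-0.002, 0.001, -0.003],
    [0, 0, -0.005],
    [0, 0, -0.005],
    [0, 0, -0.002],
    [0, 0, 0],
    [0, 0, 0],
  ],
  twist=[
    [0, 0, 0],
    [0, 0, 0],
    [0, 0, 0],
    [0, 0, 0],
    [0, 0, 0],
    [0, 0, 0],
  ],
)

```text
time: 26.98
eef_pos: [0.4694, -0.0857, 0.0287]
tcp_rot: [0.706, 0.709, -0.0, 0.001]
contact_force: [0.1, 0.3, -0.5]
opening: 1.0
```

```bash
python3 d.py .469 -.0855 .029
```

```text
t 26.98 pos [ 0.4694 -0.0857  0.0287] shift [-0.0004  0.0002  0.0003] twist deg [ 0.08  0.06 -0.25] op 1.0 F [ 0.1  0.3 -0.5]
```

>>> move_arm(
  linear=[
    [0, 0, 0],
    [0, 0, 0],
    [0, 0, 0],
    [0, 0, 0],
    [0, 0, 0],
    [0, 0, 0],
    [0, 0, 0],
    [0, 0, 0],
    [0, 0, 0],
    [0, 0, 0],
  ],
  twist=[
    [0, 0, 0],
    [0, 0, 0],
    [0, 0, 0],
    [0, 0, 0],
    [0, 0, 0],
    [0, 0, 0],
    [0, 0, 0],
    [0, 0, 0],
    [0, 0, 0],
    [0, 0, 0],
  ],
  grip=0.2,
)

```text
time: 27.82
eef_pos: [0.47, -0.086, 0.0295]
tcp_rot: [0.706, 0.709, 0.0, 0.002]
contact_force: [0.3, -0.5, -0.8]
opening: 0.499
```

```bash
python3 d.py .469 -.0855 .029
```

```text
t 27.82 pos [ 0.47   -0.086   0.0295] shift [-0.001   0.0005 -0.0005] twist deg [ 0.11  0.15 -0.25] op 0.499 F [ 0.3 -0.5 -0.8]
```

Green gripped. Lift and carry to plate d.

>>> move_arm(
  linear=[
    [0, 0, 0.006],
    [0, 0, 0.012],
    [0, 0, 0.018],
    [0, 0, 0.02],
    [0.005, -0.005, 0.015],
    [0.012, -0.01, 0],
    [0.015, -0.012, 0],
    [0.015, -0.012, 0],
    [0.015, -0.012, 0],
    [0.015, -0.008, 0],
    [0.018, -0.004, 0],
    [0.018, 0, 0],
    [0.012, 0, 0],
    [0.008, 0, 0],
    [0, 0, 0],
    [0, 0, 0],
  ],
  twist=[
    [0, 0, 0],
    [0, 0, 0],
    [0, 0, 0],
    [0, 0, 0],
    [0, 0, 0],
    [0, 0, 0],
    [0, 0, 0],
    [0, 0, 0],
    [0, 0, 0],
    [0, 0, 0],
    [0, 0, 0],
    [0, 0, 0],
    [0, 0, 0],
    [0, 0, 0],
    [0, 0, 0],
    [0, 0, 0],
  ],
)

```text
time: 29.15
eef_pos: [0.6053, -0.1508, 0.1072]
tcp_rot: [0.705, 0.709, -0.001, -0.0]
contact_force: [0.9, -0.2, -0.8]
opening: 0.505
```

```bash
python3 d.py .610 -.1555 .049
```

```text
t 29.15 pos [ 0.6053 -0.1508  0.1072] shift [ 0.0047 -0.0047 -0.0582] twist deg [ 0.04 -0.11 -0.27] op 0.505 F [ 0.9 -0.2 -0.8]
```

>>> move_arm(
  linear=[
    [0.005, -0.005, -0.005],
    [0, 0, -0.01],
    [0, 0, -0.01],
    [0, 0, -0.01],
    [0, 0, -0.005],
    [0, 0, 0],
    [0, 0, 0],
  ],
  twist=[
    [0, 0, 0],
    [0, 0, 0],
    [0, 0, 0],
    [0, 0, 0],
    [0, 0, 0],
    [0, 0, 0],
    [0, 0, 0],
  ],
)

```text
time: 29.73
eef_pos: [0.6062, -0.1551, 0.0607]
tcp_rot: [0.706, 0.709, -0.002, -0.003]
contact_force: [0.3, 1.2, -0.6]
opening: 0.505
```

```bash
python3 d.py .610 -.1555 .049
```

```text
t 29.73 pos [ 0.6062 -0.1551  0.0607] shift [ 0.0038 -0.0004 -0.0117] twist deg [-0.1  -0.46 -0.25] op 0.505 F [ 0.3  1.2 -0.6]
```

>>> move_arm(
  linear=[
    [0.003, 0, -0.002],
    [0, 0, -0.003],
    [0, 0, -0.003],
    [0, 0, -0.002],
    [0, 0, 0],
    [0, 0, 0],
  ],
  twist=[
    [0, -0.4, 0],
    [0, 0, 0],
    [0, 0, 0],
    [0, 0, 0],
    [0, 0, 0],
    [0, 0, 0],
  ],
)

```text
time: 30.23
eef_pos: [0.6101, -0.1552, 0.0505]
tcp_rot: [0.705, 0.709, 0.001, 0.0]
contact_force: [0.6, -0.1, 0.0]
opening: 0.499
```

```bash
python3 d.py .610 -.1555 .049;python3 look.py p9
```

```text
t 30.23 pos [ 0.6101 -0.1552  0.0505] shift [-0.0001 -0.0003 -0.0015] twist deg [-0.06  0.06 -0.26] op 0.499 F [ 0.6 -0.1  0. ]
```

View pics/p9.png

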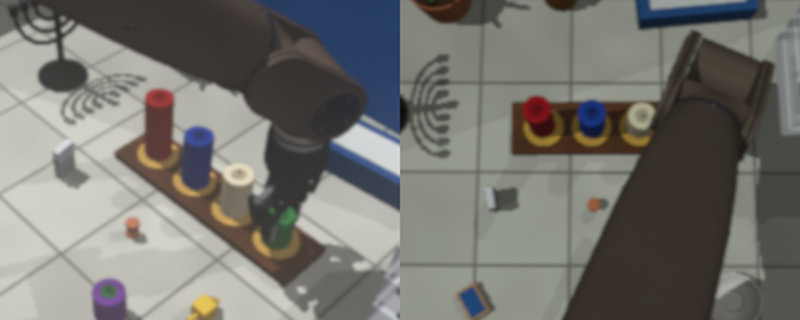

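Green is at plate d's centre (left crop (278,235)). Lower, release, then rise.

>>> move_arm(
  linear=[
    [0, 0, -0.0015],
    [0, 0, 0],
    [0, 0, 0],
    [0, 0, 0],
  ],
  twist=[
    [0, 0, 0],
    [0, 0, 0],
    [0, 0, 0],
    [0, 0, 0],
  ],
)

```text
time: 30.67
eef_pos: [0.6105, -0.1553, 0.0496]
tcp_rot: [0.705, 0.709, 0.001, 0.001]
contact_force: [-0.1, 0.4, -0.5]
opening: 0.508
```

>>> move_arm(
  linear=[
    [0, 0, 0],
    [0, 0, 0],
    [0, 0, 0],
    [0, 0, 0],
    [0, 0, 0],
    [0, 0, 0],
    [0, 0, 0],
  ],
  twist=[
    [0, 0, 0],
    [0, 0, 0],
    [0, 0, 0],
    [0, 0, 0],
    [0, 0, 0],
    [0, 0, 0],
    [0, 0, 0],
  ],
  grip=1,
)

```text
time: 31.25
eef_pos: [0.6115, -0.1558, 0.0511]
tcp_rot: [0.705, 0.709, 0.002, 0.002]
contact_force: [0.2, 1.1, 0.2]
opening: 1.0
```

>>> move_arm(
  linear=[
    [0, 0, 0.01],
    [0, 0, 0.015],
    [0, 0, 0.02],
    [0, 0, 0.02],
    [0, 0, 0.02],
    [0, 0, 0.02],
    [0, 0, 0.02],
    [-0.01, -0.02, 0.01],
    [-0.01, -0.03, 0],
    [-0.01, -0.03, 0],
    [-0.02, -0.03, 0],
    [-0.02, -0.03, 0],
    [-0.02, -0.03, 0],
    [-0.01, -0.02, 0],
    [0, 0, 0],
    [0, 0, 0],
  ],
  twist=[
    [0, 0, 0],
    [0, 0, 0],
    [0, 0, 0],
    [0, 0, 0],
    [0, 0, 0],
    [0, 0, 0],
    [0, 0, 0],
    [0, 0, 0],
    [0, 0, 0],
    [0, 0, 0],
    [0, 0, 0],
    [0, 0, 0],
    [0, 0, 0],
    [0, 0, 0],
    [0, 0, 0],
    [0, 0, 0],
  ],
)

```text
time: 32.58
eef_pos: [0.5064, -0.352, 0.2077]
tcp_rot: [0.704, 0.71, 0.002, 0.008]
contact_force: [0.2, 0.7, -0.8]
opening: 1.001
```

```bash
python3 d.py .610 -.1555 .05;python3 look.py p10; python3 - <<'E'
from h import *
pl={"red":(.6077,.085),"blue":(.608,.005),"ivory":(.609,-.075),"green":(.6097,-.155)}
pls={"side":{"red":(.6078,.0828),"blue":(.6084,.003),"ivory":(.609,-.0768),"green":(.6095,-.1567)},"top":{"red":(.6073,.0868),"blue":(.6077,.0068),"ivory":(.6086,-.0734),"green":(.6096,-.1534)}}
H={"red":.129,"blue":.109,"ivory":.089,"green":.069}
for n in("side","top"):
    c=load(f"{n}_p10.pkl");W=cloud(c)
    for k in list(H)+["yellow"]:
        uv=proj(c,(*pls[n][k],H[k])) if k in H else seed[n][k]
        m=comp(c,k,uv,15)
        if m is None: print(n,k,None);continue
        P=W[m&(c["depth"]>0)];zt=np.percentile(P[:,2],95);T=P[P[:,2]>zt-.008][:,:2]
        mid=(T.max(0)+T.min(0))/2
        print(n,k,"ztop",zt.round(4),mid.round(4),"err mm",((mid-pls[n][k])*1000).round(1) if k in H else "")
E
```

```text
t 32.58 pos [ 0.5064 -0.352   0.2077] shift [ 0.1036  0.1965 -0.1577] twist deg [ 0.51  0.85 -0.55] op 1.001 F [ 0.2  0.7 -0.8]
side red ztop 0.1314 [0.6081 0.0825] err mm [ 0.3 -0.3]
side blue ztop 0.1114 [ 6.079e-01 -4.000e-04] err mm [-0.5 -3.4]
side ivory ztop 0.0908 [ 0.6103 -0.0767] err mm [1.3 0.1]
side green ztop 0.0718 [ 0.6085 -0.1567] err mm [-1.  0.]
side yellow ztop 0.0282 [ 0.4541 -0.1692] err mm 
top red ztop 0.1319 [0.6079 0.0871] err mm [0.6 0.3]
top blue ztop 0.1114 [0.6076 0.0053] err mm [-0.1 -1.5]
top ivory ztop 0.0915 [ 0.6098 -0.0735] err mm [ 1.2 -0.1]
top green ztop 0.0716 [ 0.6102 -0.1518] err mm [0.6 1.6]
top yellow ztop 0.0286 [ 0.4502 -0.1642] err mm
```

View pics/p10.png

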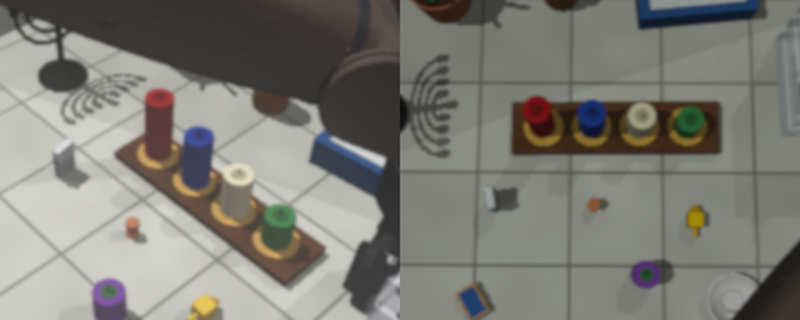

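All four stand centred, within 4 mm, and the dreidel is where it was. The gripper is free in the air, so I'm handing in.

```bash
python3 -c "
from plant import *
print(sign_off())"
```

```text
the job is handed in; nothing more can be done
None
```

I lined the four candles up by height from the menorah's end: red on plate a, blue on b, ivory on c and green on d. I handed the job in at about 33 s; no verdict was reported.

- **Position:** in the last pictures from both cameras, each candle's centre was within about 4 mm of its plate's centre. Blue was the farthest off, at 3.4 mm in the side view and 1.5 mm in the top view.
- **Height and tilt:** the candle tops were at about 131, 111, 91 and 72 mm, each within 3 mm of its own height plus the plate top. All four looked upright.
- **Dreidel:** it read within a few mm of its starting place in both views. I never touched it.
- **Robot:** the gripper was open, in free air, with about zero force.
- **Disagreement:** the two cameras differed by about 3–6 mm in y throughout. I worked out the placings from differences within the same camera, so this should cancel.

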